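Open the slide case and hold its lid at 45 degrees

TASK

The lid of the grey slide case is kept shut by the steel turnbutton on the case's front ledge. Turn the turnbutton crosswise (in line with the lid's front edge) so that it is clear of the lid, then raise the lid by its bar handle to 45 degrees from closed and hold it there so that someone can look over the slides. The lid falls shut if let go: finish while still holding it at 45 degrees in the fingers, and leave the glass cylinder, the bottle and the clear bin standing where they are.

Things in the scene. Friction and masses are not known exactly. Their poses are not given: they have to be found in the camera images.
- case: Grey plastic slide case, fixed to the bench, 235 (x) by 260 (y) by 80 mm high. Origin: centre of its underside, on the bench. Its x axis is level and points from the front ledge (with the turnbutton) towards the hinge at the back; y runs along the ledge and along the hinge; z is up. The ledge is the front 40 mm of the case, its top 80 mm above the bench, level with the closed lid's top.
- catch (a joint): Angle (rad) of the turnbutton about its upright axis, counter-clockwise from above positive, relative to the case: 0 when its bar points along the case's x axis and overlaps the lid by 10 mm. It starts within 0.35 of 0. It turns either way to stops at +1.57 and -1.57, where its bar lies along the case's y axis; beyond 1.1 either way it is clear of the lid. It turns stiffly (0.06 N m) and stays where it is left.
- catch_grip (a point): Point on the turnbutton's upright axis, 112 mm above the bench, in the thumb fin; 97.5 mm in front of the case's origin (-x of the case). The steel turnbutton is a flat bar 56 by 14 by 6 mm (underside 3 mm above the lid's top, bar top 89 mm above the bench) with an upright thumb fin on it, 36 mm long along the bar, 10 mm thick, from 89 to 123 mm above the bench. Its x axis runs along the bar and the fin.
- lid (a joint): Angle (rad) of the lid: 0 closed, growing as its front edge rises; 0.785 is 45 degrees. Range 0 to 1.9. The hinge is free: the lid (about 0.5 kg) falls shut by its weight. While the turnbutton overlaps it, the lid is barred.
- lid_handle (a point): Middle of the lid's bar handle, on the centre line of the bar. The bar is a round steel rod 12 mm thick and 100 mm long along the case's y axis, on a post of the same thickness at each end. With the lid closed, the centre line is 116.5 mm above the bench, 36 mm above the lid's top and 70 mm behind the turnbutton's axis. In the lid's own plane it is 128 mm from the hinge axis towards the front edge, and 44 mm out from the hinge axis square to the lid.
- lid_hinge (a point): Middle of the lid's hinge axis, which runs along the case's y axis 72.5 mm above the bench, 102.5 mm behind the case's origin (+x of the case). The lid is a flat grey plate 179 mm (hinge to front edge) by 258 mm by 8 mm; its underside contains the hinge axis.
- cylinder_mid (a point): Bystander: glass measuring cylinder 38 mm across and 170 mm high on a round blue foot 72 mm across, standing on the bench beside the case. This point is half-way up, on its axis; its z axis is up.
- flask_mid (a point): Bystander: capped bottle 52 mm across and 110 mm high, standing on the bench beside the case. This point is half-way up, on its axis; its z axis is up.
- bin_mid (a point): Bystander: clear plastic drawer bin, open at the top, 130 by 90 by 55 mm high, standing on the bench beside the case. This point is its centre, half-way up; its z axis is up.
Not all that is in view belongs to the job. What is shaped like the part that bears cylinder_mid but pink or red is not meant.

How it is judged:
By the outcome, as a careful person would: the job done as asked, in the order asked, and still so for the second after the job is handed in, while the arm keeps its last pose, push and grip.
It also fails if it takes over 48 s, if anything falls off the work surface, if the arm or the gripper's body presses on something with over 40 N, if the wrist force passes 120 N, or if a joint passes its speed limit or range.

ROBOT

A 6-joint arm with a two-finger parallel gripper is mounted at the origin on the work surface. World frame = base frame: x ahead of the robot, y to its left, z up, the work surface at z = 0. Lengths are in mm, angles in rad, forces in N, time in s.
With the tool pointing down it reaches from about 375 to 925 mm from the base axis. Payload 5.7 kg.
Tool frame: the origin (TCP) lies midway between the tips of the shut fingers; the grasp point (between the pads) lies 19 mm behind it; z points along the fingers, y is the line along which they close (so a half turn about z gives the same grasp; the last joint's range is limited). The gripper opens to 85 mm and grips with 20 to 120 N. Pads are 22 mm wide; open, the fingers measure 114 mm over their backs; the gripper's body (76 mm by 85 mm) begins 54 mm behind the grasp point. The pads swing forward as they close: fully open they stand 13 mm farther back than shut.
Start: joints at [-1.448, 0.359, 1.51, -0, 1.272, -0.115], TCP at [141.326, -583.087, 231.267] pointing down, gripper open.
Joint ranges: [-2.97, 2.97], [-1.01, 2.36], [0.21, 2.38], [-0.96, 4.11], [0.2, 2.71], [-2.98, 2.98]. Speed limits (rad/s): [2.39, 2.39, 3.14, 3.14, 3.14, 3.14].

INTERFACE

Orientations are given as a unit quaternion [x, y, z, w].
In Python, from bench import r gives the robot as it stands.
- The arm moves only by the tool move_arm, never from a script. Its argument "plan" is one flat list of numbers, 6 for each row, row after row: the shift along the tool's x, y, z in m, then the turn, a rotation vector about the tool's x, y, z in rad. In form: [dx, dy, dz, wx, wy, wz, dx, dy, dz, wx, wy, wz, ...]. A call has exactly 10 rows; each row is the pose to reach, as a shift and turn from the pose commanded when the call began, along the tool's axes at that moment; what a row does not reach only later rows make up. A row lasts 1/10 s, in which the tool goes at most 50 mm and 8.59 degrees, less where a joint would pass 70% of its speed; a pose out of reach is approached as far as the arm can. A call with a gripper value outside its range is refused whole. "grip" is the finger opening in m, from 0 to 0.0854, set as the call begins (left out, the last holds). The fingers move at their own pace and stop on an object; the grip force is fixed at half the most. Time passes only in rows, so rows that repeat a pose let the fingers close, or fill a call up. It gives the time, the measured TCP pose, the force, the opening and the grip force at its end, in the units of the state.
- r.get_state(): the state, without advancing time (a new reading comes with each control period).
- r.get_image(name): name is "side" or "top" or "wrist"; returns a dict with "frame" (420x560x3 uint8, red, green, blue), "camera_matrix" (3x3 intrinsics, pixels), "distortion" ([k1, k2, p1, p2, k3] as OpenCV has them; the pictures are not rectified), "T" (4x4, takes a point from camera to world coordinates). Camera axes: x right, y up, looking along -z (the intrinsics and any distortion apply to the point x, -y, -z); pixel columns grow to the right and rows downward; lengths in mm; the calibration is good to about 2 mm. A picture is of the moment at which its call begins. There is no depth.
- r.close_job(): hands the job in; it is judged then, once.
The state is a dict: "t": time; "joint_positions": joint angles; "joint_vel": joint speeds; "joint_efforts": joint torques, N m; "eef_pos": TCP position; "ee_rot": TCP orientation; "force": force on the tool from outside, world axes, zero at the start; "ft_torque": the same for the moment, N m; "grip_width": opening from 0.0 (shut) to 1.0 (fully open); "gripper_force": force on a finger pad.
Only numpy, scipy, OpenCV 4.12 (cv2) and the standard library are available. Lean on these libraries where they do the work, as an engineer would, in place of code of your own. Each camera call takes 0.05 s, during which the arm holds its last target. There are 200 camera calls.

## Working session

There is one attempt and no reset: what is moved stays moved. The work goes in short steps, Python scripts to look and compute and a tool call to move; the robot and the scene stay as the last step left them, time stands still between calls to the robot, and variables do not carry over. Pictures are saved under pics/ and viewed, at most 10 in all, crops included, and the job is handed in when it is done.

Besides the shell and the picture viewer there is one more tool, called after "Call:" as name(argument=value, ...), one argument or row to a line, values as JSON. move_arm: Moves the arm, as the interface text tells. Its arguments: {"type":"object","properties":{"plan":{"type":"array"},"grip":{"type":"number"}},"required":["plan"]}

```bash
mkdir -p pics; ls; python3 - <<'E'
from bench import r
import cv2,pickle
d={}
for n in("top","side"):
    i=r.get_image(n); d[n]=i; cv2.imwrite(f"pics/{n}0.png",cv2.cvtColor(i["frame"],cv2.COLOR_RGB2BGR))
    print(n,i["camera_matrix"].round(1).tolist(),i["distortion"],i["T"].round(3).tolist())
pickle.dump(d,open("d0.pkl","wb"))
s=r.get_state(); print(s)
E
```

```text
pics
top [[526.0, 0.0, 281.6], [0.0, 526.0, 208.6], [0.0, 0.0, 1.0]] [0.05473291 0.         0.         0.         0.        ] [[0.016, 0.995, -0.094, 468.464], [-1.0, 0.015, -0.004, 23.442], [-0.002, 0.094, 0.996, 1277.721], [0.0, 0.0, 0.0, 1.0]]
side [[449.0, 0.0, 283.3], [0.0, 449.0, 207.8], [0.0, 0.0, 1.0]] [-0.12005392  0.          0.          0.          0.        ] [[0.982, 0.116, -0.148, 407.711], [-0.188, 0.627, -0.756, -866.418], [0.005, 0.771, 0.637, 867.156], [0.0, 0.0, 0.0, 1.0]]
{'t': 0.1, 'joint_positions': array([-1.44812873e+00,  3.59441345e-01,  1.51132045e+00,  2.35850619e-05,
        1.27249505e+00, -1.15081850e-01]), 'joint_vel': array([-0.00048443, -0.00353858, -0.00329444, -0.0010583 ,  0.00159699,
        0.00018494]), 'joint_efforts': array([-6.52672661e-04, -5.28652310e+01, -2.79350656e+01, -2.91770939e-04,
        4.99793634e-03,  8.64634018e-07]), 'eef_pos': array([ 141.24627098, -582.51388447,  230.53408275]), 'ee_rot': array([ 9.92942785e-01,  1.18591456e-01,  8.11274222e-06, -8.32132796e-04]), 'force': array([-0.19325528,  0.4831325 ,  0.41375502]), 'ft_torque': array([-0.03880143,  0.0675466 , -0.01627979]), 'gripper_force': 0.0, 'grip_width': 0.9976008984977282}
```

View pics/top0.png

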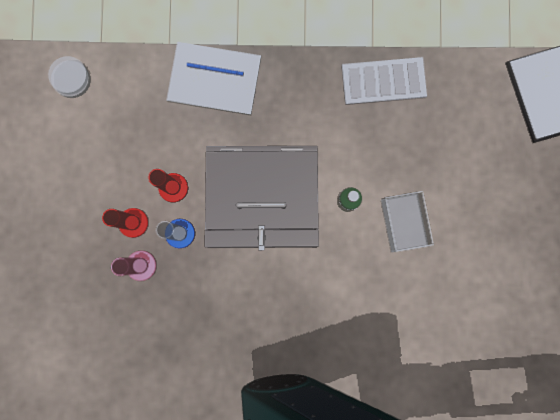

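View pics/side0.png

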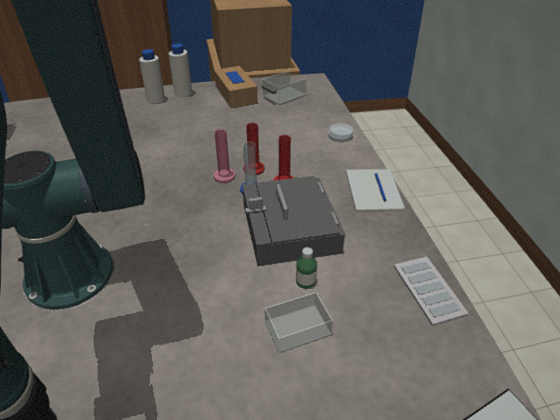

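The top view shows the case at columns 205–318 and rows 147–247, with the turnbutton at about (262,237) and the handle at about (261,205). Four cylinders could be the one meant: blue foot (180,233), red (173,187), red (132,222) and pink (140,265). The blue-footed clear glass one fits; the red and pink ones are excluded. The bottle is at (350,199) and the bin at (407,221). I'll confirm this in an enlarged crop.

```bash
python3 - <<'E'
import cv2
i=cv2.imread("pics/top0.png")
cv2.imwrite("pics/c1.png",cv2.resize(i[140:260,150:340],None,fx=4.2,fy=4.2,interpolation=cv2.INTER_CUBIC))
E
```

```text
(no output)
```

View pics/c1.png

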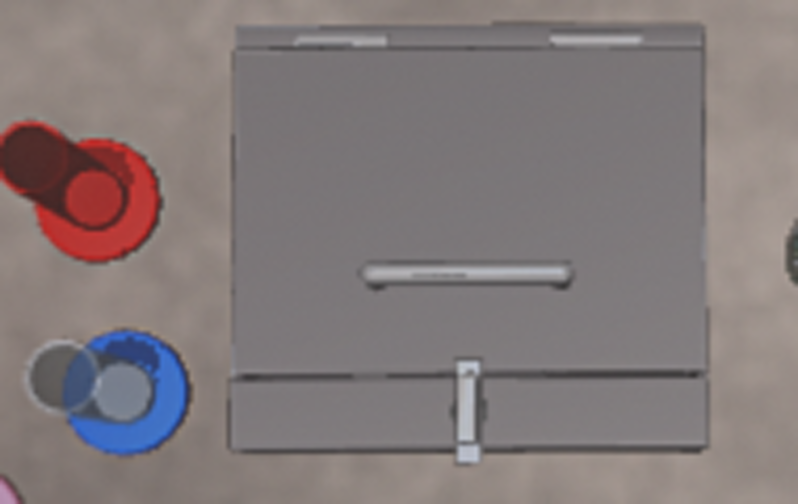

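The crop confirms that the clear glass cylinder on the blue foot, at about (180,233), is the one meant, standing left of the case. The handle ends are at crop (360,273) and (573,273). The turnbutton bar runs from (469,359) to (468,463), nearly along case x. The front top corners are at (231,449) and (707,449).

```bash
cat > h.py <<'E'
import numpy as np,cv2,pickle
def ray(im,uv,z):
    p=cv2.undistortPoints(np.array([[uv]],float),im["camera_matrix"],np.array(im["distortion"]))[0,0]
    d=im["T"][:3,:3]@np.array([p[0],-p[1],-1]); o=im["T"][:3,3]
    return o+d*(z-o[2])/d[2]
def proj(im,P):
    q=np.linalg.inv(im["T"])@np.r_[P,1]; q=q[:3]*[1,-1,-1]
    return cv2.projectPoints(q.reshape(1,1,3),np.zeros(3),np.zeros(3),im["camera_matrix"],np.array(im["distortion"]))[0].ravel()
E
python3 - <<'E'
from h import *
d=pickle.load(open("d0.pkl","rb"));t=d["top"]
f=lambda u,v:(150+(u+.5)/4.2-.5,140+(v+.5)/4.2-.5)
for n,u,v,z in [("FL",231,449,80),("FR",707,449,80),("BL",237,26,80),("BR",704,26,80),("seamL",233,376,80),("seamR",706,373,80),("h1",360,273,116.5),("h2",573,273,116.5),("b1",469,359,89),("b2",468,463,89),("finmid",468,405,123),("cyl",126,392,0),]:
    print(n,ray(t,f(u,v),z).round(1))
for n,u,v,z in [("bottle",353,197,110)]: print(n,ray(t,(u,v),z).round(1))
s=d["side"]
for P in [(446,66,112),(515,67,116.5)]: print(proj(s,P),proj(t,P))
E
```

```text
FL [492.5 201.2  80. ]
FR [496.4 -56.   80. ]
BL [724.6 204.6  80. ]
BR [728.6 -52.2  80. ]
seamL [532.  201.3  80. ]
seamR [537.5 -55.1  80. ]
h1 [585.5 130.5 116.5]
h2 [587.2  18.  116.5]
b1 [542.6  73.2  89. ]
b2 [486.7  72.7  89. ]
finmid [516.4  71.9 123. ]
cyl [526.1 274.5   0. ]
bottle [ 607.2 -131.2  110. ]
[229.89981583 205.27354745] [263.28682241 268.30244083]
[255.4745782  200.77039687] [263.35585165 236.83192976]
```

Call:
move_arm(
  plan=[0.015,-0.016,0,0,0,0.01,0.04,-0.043,0,0,0,0.02,0.07,-0.075,0,0,0,0.03,0.1,-0.107,0,0,0,0.045,0.13,-0.139,0,0,0,0.06,0.16,-0.171,0,0,0,0.07,0.19,-0.203,0,0,0,0.085,0.22,-0.235,0,0,0,0.1,0.245,-0.261,0,0,0,0.11,0.26,-0.276,0,0,0,0.11],
  grip=0.05,
)

```text
t: 1.1
eef_pos: [329.3, -250.8, 231.0]
ee_rot: [0.998, 0.064, -0.0, -0.001]
force: [0.4, -1.4, -0.1]
grip_width: 0.585
gripper_force: 0.0
```

```bash
cat >> h.py <<'E'
from scipy.spatial.transform import Rotation as R
def go(s,P,axang):  # tool pointing down, tool-x at world angle
    a=axang; Rt=np.array([[np.cos(a),np.sin(a),0],[np.sin(a),-np.cos(a),0],[0,0,-1.]])
    R0=R.from_quat(s["ee_rot"]).as_matrix()
    return (R0.T@(np.array(P)-s["eef_pos"])).round(1), R.from_matrix(R0.T@Rt).as_rotvec().round(3)
E
python3 - <<'E'
from h import *; from bench import r
s=r.get_state(); print(s["t"],s["eef_pos"],s["joint_positions"].round(2),go(s,(514.5,73,180),.012))
E
```

```text
1.1 [ 329.29272345 -250.75920745  231.01513073] [-0.82  0.09  1.88  0.    1.17  0.62] (array([ 225.3, -297.2,   51.4]), array([-0.002,  0.   ,  0.117]))
```

Call:
move_arm(
  plan=[0.012,-0.016,0.003,0,0,0.01,0.036,-0.047,0.008,0,0,0.02,0.065,-0.086,0.015,0,0,0.035,0.095,-0.125,0.022,0,0,0.05,0.125,-0.165,0.029,0,0,0.065,0.155,-0.204,0.035,0,0,0.08,0.185,-0.244,0.042,0,0,0.095,0.21,-0.277,0.048,0,0,0.11,0.225,-0.297,0.051,0,0,0.117,0.225,-0.297,0.051,0,0,0.117],
)

```text
t: 2.1
eef_pos: [515.4, 72.4, 179.5]
ee_rot: [1.0, 0.007, -0.0, -0.0]
force: [-0.5, 0.6, -0.4]
grip_width: 0.583
gripper_force: 0.0
```

```bash
python3 - <<'E'
from h import *; from bench import r
i=r.get_image("wrist"); pickle.dump(i,open("w1.pkl","wb")); cv2.imwrite("pics/w1.png",cv2.cvtColor(i["frame"],cv2.COLOR_RGB2BGR))
s=r.get_state(); print(s["t"],s["eef_pos"],s["joint_positions"].round(2),s["grip_width"],go(s,(514.5,73,97),.012))
for P in [(514.5,73,123),(584.5,74.2,116.5),(584.5,124,116.5),(584.5,24,116.5)]: print(proj(i,P))
E
```

```text
2.15 [514.30393483  70.85015556 179.66702671] [ 0.    0.3   1.75 -0.    1.1   1.56] 0.5866828810296312 (array([ 0.3, -2.1, 82.7]), array([-0.   ,  0.001,  0.002]))
[279.70889665 231.20012457]
[279.30691944 127.44610922]
[203.22683175 126.37558339]
[355.87058824 128.61868795]
```

View pics/w1.png

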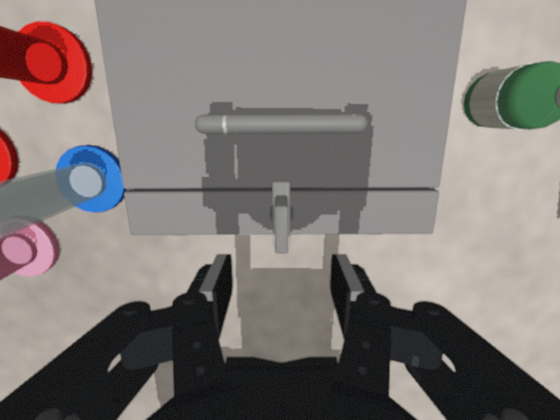

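The wrist view shows the fin centred at about column 281.5, with the bar from row 181 to 253. The handle runs from (197,124) to (367,124). Both lie within 2 mm of the estimate, so I'll go down and grip the fin.

Call:
move_arm(
  plan=[0.001,-0.001,0.005,0,0,0,0.001,-0.001,0.015,0,0,0,0.001,-0.001,0.027,0,0,0,0.001,-0.001,0.039,0,0,0,0.001,-0.001,0.051,0,0,0,0.001,-0.001,0.062,0,0,0,0.001,-0.001,0.072,0,0,0,0.001,-0.001,0.079,0,0,0,0.001,-0.001,0.082,0,0,0,0.001,-0.001,0.082,0,0,0],
)

```text
t: 3.15
eef_pos: [515.2, 70.7, 97.9]
ee_rot: [1.0, 0.005, -0.0, -0.0]
force: [0.4, -0.3, -0.7]
grip_width: 0.588
gripper_force: 0.0
```

Call:
move_arm(
  plan=[0,0,0,0,0,0,0,0,0,0,0,0,0,0,0,0,0,0,0,0,0,0,0,0,0,0,0,0,0,0,0,0,0,0,0,0,0,0,0,0,0,0,0,0,0,0,0,0,0,0,0,0,0,0,0,0,0,0,0,0],
  grip=0.0,
)

```text
t: 4.15
eef_pos: [515.8, 72.2, 99.1]
ee_rot: [1.0, 0.005, 0.001, -0.001]
force: [-0.9, 7.1, 2.5]
grip_width: 0.107
gripper_force: 59.9
```

Call:
move_arm(
  plan=[0,0,0,0,0,-0.05,0,0,0,0,0,-0.13,0,0,0,0,0,-0.22,0,0,0,0,0,-0.31,0,0,0,0,0,-0.4,0,0,0,0,0,-0.49,0,0,0,0,0,-0.58,0,0,0,0,0,-0.67,0,0,0,0,0,-0.75,0,0,0,0,0,-0.8],
)

```text
t: 5.15
eef_pos: [515.4, 73.3, 99.1]
ee_rot: [0.919, 0.395, 0.001, -0.002]
force: [-1.5, 11.2, 3.2]
grip_width: 0.101
gripper_force: 60.0
```

```bash
python3 - <<'E'
from h import *; from bench import r
s=r.get_state(); print(s["t"],s["eef_pos"],s["force"],s["ft_torque"],s["grip_width"],s["joint_positions"].round(2),go(s,(515.5,72,98),1.55))
E
```

```text
5.15 [515.38494068  73.31345043  99.06501196] [-1.50331336 11.22046176  3.230737  ] [ 1.86624474  0.12369544 -0.13541693] 0.10061436831811607 [0.01 0.41 1.83 0.01 0.91 0.76] (array([-0.9,  1. ,  1.1]), array([-0.001, -0.005, -0.738]))
```

Call:
move_arm(
  plan=[0,0,0,0,0,-0.05,0,0,0,0,0,-0.13,0,0,0,0,0,-0.22,0,0,0,0,0,-0.31,0,0,0,0,0,-0.4,0,0,0,0,0,-0.49,0,0,0,0,0,-0.58,0,0,0,0,0,-0.67,0,0,0,0,0,-0.74,0,0,0,0,0,-0.76],
)

```text
t: 6.15
eef_pos: [514.4, 73.8, 99.0]
ee_rot: [0.707, 0.707, 0.002, -0.002]
force: [-2.9, 13.7, 7.4]
grip_width: 0.102
gripper_force: 60.4
```

Call:
move_arm(
  plan=[0,0,0,0,0,0,0,0,0,0,0,0,0,0,0,0,0,0,0,0,0,0,0,0,0,0,0,0,0,0,0,0,0,0,0,0,0,0,0,0,0,0,0,0,0,0,0,0,0,0,0,0,0,0,0,0,0,0,0,0],
  grip=0.04,
)

```text
t: 7.15
eef_pos: [515.3, 70.7, 98.3]
ee_rot: [0.707, 0.707, 0.0, -0.0]
force: [0.8, -0.8, 0.1]
grip_width: 0.47
gripper_force: 0.0
```

```bash
python3 - <<'E'
from h import *; from bench import r
s=r.get_state(); print(s["t"],s["eef_pos"],s["force"],s["ft_torque"],s["grip_width"],s["joint_positions"].round(2),go(s,(515.5,72,180),1.585))
E
```

```text
7.15 [515.30186419  70.673917    98.32218744] [ 0.79950576 -0.78765201  0.07671751] [ 0.00935363  0.05806908 -0.0127455 ] 0.4697796858452349 [0.   0.41 1.83 0.   0.91 0.  ] (array([  1.3,   0.2, -81.7]), array([-0.   , -0.   , -0.014]))
```

Call:
move_arm(
  plan=[0,0,-0.005,0,0,0,0,0,-0.02,0,0,0,0,0,-0.035,0,0,0,0,0,-0.055,0,0,0,0,0.01,-0.075,0,0,-0.014,0.001,0.025,-0.08,0,0,-0.014,0.002,0.045,-0.08,0,0,-0.014,0.003,0.06,-0.08,0,0,-0.014,0.003,0.07,-0.08,0,0,-0.014,0.003,0.07,-0.08,0,0,-0.014],
)

```text
t: 8.15
eef_pos: [586.5, 73.6, 178.5]
ee_rot: [0.702, 0.712, 0.0, 0.0]
force: [0.5, -0.3, -0.8]
grip_width: 0.467
gripper_force: 0.0
```

```bash
python3 - <<'E'
from h import *; from bench import r
i=r.get_image("wrist"); s=r.get_state(); t=r.get_image("top")
a=i["frame"]; b=cv2.resize(t["frame"][170:260,200:330],(560,388),interpolation=cv2.INTER_CUBIC)
cv2.imwrite("pics/w2.png",cv2.cvtColor(np.vstack([a[:,:],b])[::1],cv2.COLOR_RGB2BGR)[:600] if 0 else cv2.cvtColor(cv2.resize(np.hstack([a,cv2.resize(b,(560,420))]),(800,300),interpolation=cv2.INTER_AREA),cv2.COLOR_RGB2BGR))
print(s["t"],s["eef_pos"],s["grip_width"],s["joint_positions"].round(2))
for P in [(586,124,116.5),(586,24,116.5),(515.5,72,123)]: print(proj(i,P)*400/560)
E
```

```text
8.2 [585.23509814  73.59969691 178.21166006] 0.4665486625442934 [ 0.01  0.4   1.59  0.    1.15 -0.01]
[199.88893381 110.23793667]
[198.68196838 204.70457816]
[126.85468906 163.9323158 ]
```

View pics/w2.png

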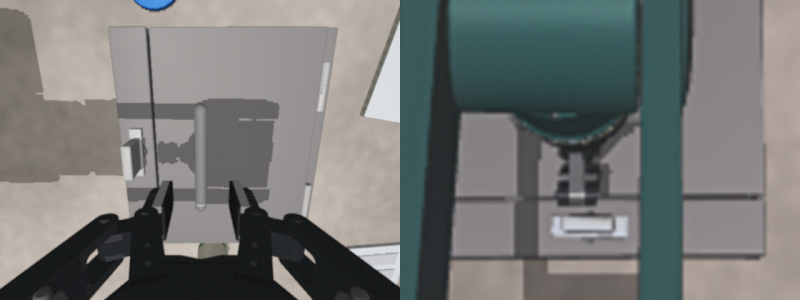

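The turnbutton now lies crosswise, clear of the lid seam. The handle is centred between the fingers at about column 200, as predicted. I'll lower the gripper and take hold of it.

Call:
move_arm(
  plan=[0,0.001,0.005,0,0,0,0,0.001,0.015,0,0,0,0,0.001,0.027,0,0,0,0,0.001,0.039,0,0,0,0,0.001,0.051,0,0,0,0,0.001,0.062,0,0,0,0,0.001,0.072,0,0,0,0,0.001,0.079,0,0,0,0,0.001,0.081,0,0,0,0,0.001,0.081,0,0,0],
)

```text
t: 9.25
eef_pos: [586.2, 73.7, 97.0]
ee_rot: [0.702, 0.712, -0.0, -0.0]
force: [-0.4, -0.1, 0.3]
grip_width: 0.467
gripper_force: 0.0
```

Call:
move_arm(
  plan=[0,0,0,0,0,0,0,0,0,0,0,0,0,0,0,0,0,0,0,0,0,0,0,0,0,0,0,0,0,0,0,0,0,0,0,0,0,0,0,0,0,0,0,0,0,0,0,0,0,0,0,0,0,0,0,0,0,0,0,0],
  grip=0.0,
)

```text
t: 10.25
eef_pos: [586.1, 73.7, 98.0]
ee_rot: [0.702, 0.712, 0.0, -0.0]
force: [-2.7, -1.0, 6.0]
grip_width: 0.12
gripper_force: 58.5
```

```bash
python3 - <<'E'
from h import *; from bench import r
s=r.get_state(); R0=R.from_quat(s["ee_rot"]); M=R0.as_matrix()
print(s["t"],s["eef_pos"],s["force"],s["grip_width"],s["joint_positions"].round(2))
# arc: lid angle a, tool turns k*a about world y at grasp point
G0=s["eef_pos"]-19*M[:,2]; y=.015
for a in np.linspace(0,np.pi/4,11)[1:]:
    th=np.arctan2(44,128)+a; L=np.hypot(44,128)
    d=128-L*np.cos(th); w=np.array([np.cos(y)*d,np.sin(y)*d,L*np.sin(th)-44])
    Rw=R.from_rotvec(.5*a*np.array([-np.sin(y),np.cos(y),0]))
    P=G0+w+19*(Rw.as_matrix()@M[:,2])
    print(round(a,3),(M.T@(P-s["eef_pos"])).round(1),(R0.inv()*Rw*R0).as_rotvec().round(3))
E
```

```text
10.25 [586.12467632  73.68656248  97.98937784] [-2.7166998  -0.95712078  5.9860691 ] 0.1202864895469752 [ 0.01  0.49  1.67  0.    0.98 -0.01]
0.079 [ 0.   3.1 -9.9] [ 0.039 -0.     0.   ]
0.157 [  0.    7.  -19.5] [ 0.079 -0.     0.   ]
0.236 [  0.   11.6 -28.8] [ 0.118 -0.     0.   ]
0.314 [  0.   16.9 -37.6] [ 0.157 -0.     0.   ]
0.393 [  0.   22.9 -46. ] [ 0.196 -0.     0.   ]
0.471 [  0.   29.5 -53.8] [ 0.236 -0.     0.   ]
0.55 [  0.   36.7 -61.1] [ 0.275 -0.     0.   ]
0.628 [  0.   44.4 -67.8] [ 0.314 -0.     0.   ]
0.707 [  0.1  52.7 -73.8] [ 0.353 -0.     0.   ]
0.785 [  0.1  61.3 -79.1] [ 0.393 -0.     0.   ]
```

Call:
move_arm(
  plan=[0,0.0006,-0.0025,0.01,0,0,0,0.0015,-0.005,0.02,0,0,0,0.0031,-0.0099,0.039,0,0,0,0.005,-0.0147,0.059,0,0,0,0.007,-0.0195,0.079,0,0,0,0.0093,-0.0242,0.098,0,0,0,0.0116,-0.0288,0.118,0,0,0,0.0142,-0.0332,0.137,0,0,0,0.0169,-0.0376,0.157,0,0,0,0.0169,-0.0376,0.157,0,0],
)

```text
t: 11.25
eef_pos: [601.7, 74.0, 134.5]
ee_rot: [0.7, 0.71, -0.058, -0.057]
force: [-4.7, -0.2, -2.2]
grip_width: 0.119
gripper_force: 58.8
```

```bash
cat > st.py <<'E'
from h import *; from bench import r
s=r.get_state(); R0=R.from_quat(s["ee_rot"]); M=R0.as_matrix()
G0=np.array([586.12,73.69,117]); G=s["eef_pos"]-19*M[:,2]; 
d=np.hypot(*(G-G0)[:2]); tilt=np.arctan2(-M[0,2],-M[2,2])
print(s["t"],s["force"].round(1),s["ft_torque"].round(2),s["grip_width"],"G",(G-G0).round(1),"tilt",tilt,
 "lid deg",np.degrees(np.arctan2(44+G[2]-G0[2],128-d)-np.arctan2(44,128)),"rad",np.hypot(44+G[2]-G0[2],128-d))
# target
th=np.arctan2(44,128)+np.pi/4; L=np.hypot(44,128); dd=128-L*np.cos(th); y=.015
Rw=R.from_rotvec((.393-tilt)*np.array([-np.sin(y),np.cos(y),0]))
P=G0+[np.cos(y)*dd,np.sin(y)*dd,L*np.sin(th)-44]+19*(Rw.as_matrix()@M[:,2])
print((M.T@(P-s["eef_pos"])).round(1),(R0.inv()*Rw*R0).as_rotvec().round(3))
E
python3 st.py
```

```text
11.25 [-4.7 -0.2 -2.2] [0.02 0.84 0.  ] 0.11860141262017625 G [18.7  0.4 36.2] tilt 0.16225527631647496 lid deg 17.3007339249634 rad 135.6074869816829
[ -0.   38.2 -49.4] [ 0.231 -0.     0.   ]
```

Call:
move_arm(
  plan=[0,0.0021,-0.0046,0.02,0,0,0,0.0046,-0.0092,0.039,0,0,0,0.0085,-0.0157,0.067,0,0,0,0.0128,-0.0222,0.098,0,0,0,0.0175,-0.0283,0.127,0,0,0,0.0224,-0.0341,0.157,0,0,0,0.0272,-0.039,0.183,0,0,0,0.0322,-0.0437,0.21,0,0,0,0.0357,-0.0465,0.227,0,0,0,0.0375,-0.048,0.236,0,0],
)

```text
t: 12.25
eef_pos: [645.7, 74.8, 177.5]
ee_rot: [0.688, 0.698, -0.141, -0.14]
force: [-8.5, 0.7, 5.4]
grip_width: 0.117
gripper_force: 58.6
```

Call:
move_arm(
  plan=[0,0,0,0,0,0,0,0,0,0,0,0,0,0,0,0,0,0,0,0,0,0,0,0,0,0,0,0,0,0,0,0,0,0,0,0,0,0,0,0,0,0,0,0,0,0,0,0,0,0,0,0,0,0,0,0,0,0,0,0],
)

```text
t: 13.25
eef_pos: [645.6, 74.8, 177.5]
ee_rot: [0.688, 0.698, -0.141, -0.139]
force: [-8.1, 0.4, 5.9]
grip_width: 0.116
gripper_force: 58.7
```

```bash
python3 st.py; python3 - <<'E'
from h import *; from bench import r
i=r.get_image("side"); pickle.dump(i,open("s3.pkl","wb"))
f=cv2.cvtColor(i["frame"],cv2.COLOR_RGB2BGR)
cv2.imwrite("pics/s3.png",cv2.resize(f[90:300,180:380],None,fx=2.8,fy=2.8,interpolation=cv2.INTER_CUBIC))
# expected lid front corners for angles
C=np.array([611.5,74.]); y=.015;ex=np.array([np.cos(y),np.sin(y)]);ey=np.array([-ex[1],ex[0]])
for a in (40,45,50):
    t=np.radians(a)
    for sy in(-129,129):
        u=179;v=8;X=102.5-(u*np.cos(t)-v*np.sin(t));Z=72.5+u*np.sin(t)+v*np.cos(t)
        print(a,sy,((proj(i,np.r_[C+X*ex+sy*ey,Z])-[180,90])*2.8).round(0))
E
```

```text
13.25 [-8.1  0.4  5.9] [0.12 1.36 0.02] 0.11628727034177473 G [66.8  1.2 78. ] tilt 0.39797551766818706 lid deg 44.40033397607671 rad 136.4625217125271
[-0.2  1.9 -0.3] [-0.005  0.    -0.   ]
40 -129 [309. 319.]
40 129 [254. 160.]
45 -129 [322. 307.]
45 129 [265. 150.]
50 -129 [336. 296.]
50 129 [276. 140.]
```

View pics/s3.png

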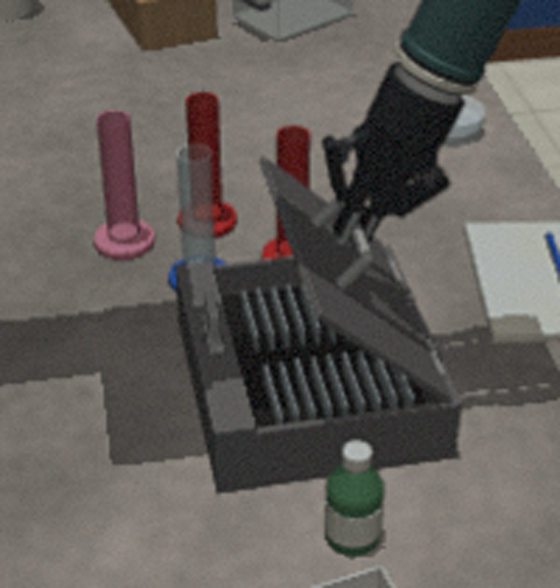

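The side view shows the lid raised, with its far front corner at (263,157) and near corner at about (318,310), and the handle held. That fits roughly 44°. All the bystanders are standing, so I'll make a small correction.

Call:
move_arm(
  plan=[0,0.001,0,0,0,0,0,0.002,0,0,0,0,0,0.002,0,0,0,0,0,0.002,0,0,0,0,0,0.002,0,0,0,0,0,0.002,0,0,0,0,0,0.002,0,0,0,0,0,0.002,0,0,0,0,0,0.002,0,0,0,0,0,0.002,0,0,0,0],
)

```text
t: 14.3
eef_pos: [646.1, 74.8, 177.7]
ee_rot: [0.688, 0.698, -0.142, -0.14]
force: [-10.8, -0.5, 10.8]
grip_width: 0.116
gripper_force: 59.0
```

```bash
python3 st.py; python3 - <<'E'
from h import *; from bench import r
i=r.get_image("side")
f=cv2.cvtColor(i["frame"],cv2.COLOR_RGB2BGR)
C=np.array([611.5,74.]); y=.015;ex=np.array([np.cos(y),np.sin(y)]);ey=np.array([-ex[1],ex[0]])
g=cv2.resize(f[130:250,240:360],None,fx=5,fy=5,interpolation=cv2.INTER_CUBIC)
for a,c in((42,(0,0,255)),(45,(0,255,0)),(48,(255,0,0))):
    t=np.radians(a)
    for sy in(-129,129):
      for u in (179,0):
        X=102.5-(u*np.cos(t)-8*np.sin(t));Z=72.5+u*np.sin(t)+8*np.cos(t)
        p=(proj(i,np.r_[C+X*ex+sy*ey,Z])+.5-[240,130])*5; cv2.circle(g,tuple(int(k) for k in p),2,c,-1)
cv2.imwrite("pics/s4.png",g)
E
```

```text
14.3 [-10.8  -0.5  10.8] [ 0.03  2.3  -0.02] 0.11594898654622501 G [67.4  1.2 78.2] tilt 0.40069655060938053 lid deg 44.66842985171358 rad 136.39980683931697
[-0.2  1.5  0.1] [-0.008  0.    -0.   ]
```

View pics/s4.png

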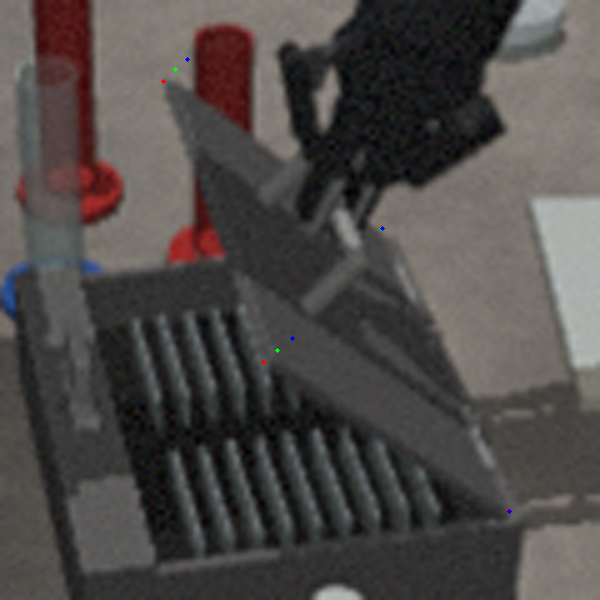

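The far front corner is at about (168,78), between the 42° and 45° marks. The force shows the tool pushing inward towards the hinge. I'll move along the arc and ease that push.

Call:
move_arm(
  plan=[0,0.0003,-0.0008,0,0,0,0,0.0006,-0.0016,0,0,0,0,0.0009,-0.0024,0,0,0,0,0.0012,-0.0036,0,0,0,0,0.0012,-0.0036,0,0,0,0,0.0012,-0.0036,0,0,0,0,0.0012,-0.0036,0,0,0,0,0.0012,-0.0036,0,0,0,0,0.0012,-0.0036,0,0,0,0,0.0012,-0.0036,0,0,0],
)

```text
t: 15.35
eef_pos: [649.4, 74.9, 179.5]
ee_rot: [0.688, 0.698, -0.141, -0.139]
force: [-8.4, 0.6, 6.0]
grip_width: 0.117
gripper_force: 58.7
```

```bash
python3 st.py; python3 - <<'E'
from h import *; from bench import r
i=r.get_image("side")
f=cv2.cvtColor(i["frame"],cv2.COLOR_RGB2BGR); f0=cv2.cvtColor(pickle.load(open("d0.pkl","rb"))["side"]["frame"],cv2.COLOR_RGB2BGR)
C=np.array([611.5,74.]); y=.015;ex=np.array([np.cos(y),np.sin(y)]);ey=np.array([-ex[1],ex[0]])
def dots(f,o,w,h,k,angs):
    g=cv2.resize(f[o[1]:o[1]+h,o[0]:o[0]+w],None,fx=k,fy=k,interpolation=cv2.INTER_CUBIC)
    for a,c in angs:
        t=np.radians(a)
        for sy in(-129,129):
          for u in (179,0):
            X=102.5-(u*np.cos(t)-8*np.sin(t));Z=72.5+u*np.sin(t)+8*np.cos(t)
            p=(proj(i,np.r_[C+X*ex+sy*ey,Z])+.5-o)*k; cv2.circle(g,tuple(int(k) for k in p),2,c,-1)
    return g
a=dots(f,(262,135),60,75,6.6,((42,(0,0,255)),(45,(0,255,0)),(48,(255,0,0))))
b=dots(f0,(235,170),120,100,4,((0,(0,255,0)),))
out=np.zeros((500,a.shape[1]+b.shape[1],3),np.uint8); out[:a.shape[0],:a.shape[1]]=a; out[:b.shape[0],a.shape[1]:]=b
print(out.shape); cv2.imwrite("pics/s5.png",out[:495])
E
```

```text
15.35 [-8.4  0.6  6. ] [ 0.01  1.62 -0.01] 0.11678928381410973 G [70.7  1.3 80. ] tilt 0.3991503435060701 lid deg 46.23306385258332 rad 136.56982547375165
[-0.2 -0.9  3. ] [-0.006  0.    -0.   ]
(500, 876, 3)
```

```bash
python3 -c "
import cv2;i=cv2.imread('pics/s5.png');print(i.shape);cv2.imwrite('pics/s5.png',i[:, :800])"
```

```text
(495, 876, 3)
```

View pics/s5.png

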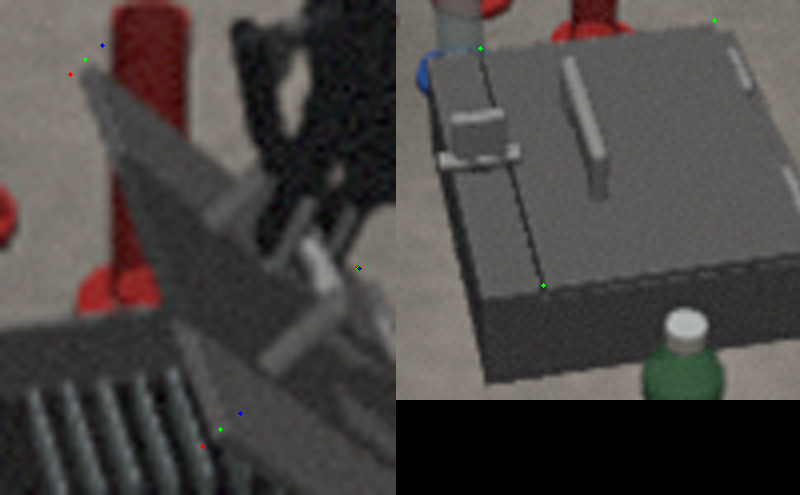

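With the bias from the closed-lid reference removed, the lid's far corner at (84,66) matches the 45° mark to within about half a degree. The arm kinematics give 46°, so the average is near 45°. Force and grip are steady, so I'm handing in.

```bash
python3 -c "
from bench import r
print(r.close_job())"
```

```text
the job is handed in; nothing more can be done
None
```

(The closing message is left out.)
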